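Move the T-key from its safety hook to the press bed and lock the print block

TASK

Take the T-key off the twin hook: draw it back with its crossbar pressing the sprung keeper open until it is clear of the hook's noses, then lift it off. Lower its T-foot through the slot in the press bed until the collar sits flat on the bed, then give it a quarter turn so that the foot is locked square across the slot and the crossbar reaches over the print block, and let go. Leave everything else on the table where it is.

Things in the scene. Friction and masses are not known exactly. Their poses are not given: they have to be found in the camera images.
- key: The T-key, 0.4 kg. z up its shaft, y along crossbar and T-foot. Origin: centre of the underside of its collar (36 across, 6 thick). Above: 14 mm shaft; steel crossbar, 14 square, 140 long, z 26 to 40; wooden handle blade 20 thick (x), 44 wide (y), z 40 to 90. Below: shaft to z -12, then T-foot 50 long (y), 14 wide, z -12 to -24. Starts upright in the hook, crossbar along the hook's y.
- key_handle (a point): top centre of the key's handle blade (key z = 90 mm), axes as the key; turning the key by half a turn changes nothing
- hook: Fixed twin hook, base 160 x 140 x 14. Origin on the table under the hanging key, z up. Two prongs at y +/-32..42, flat tops at z 130, carry the crossbar, 64 free between them. Back plate front face at x -48, top z 130. At +x each prong turns up into a nose (inner face x 8.5) whose lip reaches back over the bar to x -5, z 148 to 157 (highest part).
- hook_seat (a point): Centre between the prong tops (z 130), under the hanging crossbar's middle; axes as the hook. The lips stop a straight lift: first draw the key level along -x by 20 mm (over 12, at most 25), its bar pressing the keeper, then lift; above there the way is free.
- keeper (a joint): Sprung keeper: two upright steel ears 8 x 8 at hook y +/-46..54, tops at z 150, front face 2 mm behind the hanging bar, turning together on a pin at hook x -13, z 88. 0 rad shut; grows as the ears are pressed to hook -x; stop at 0.65. The spring closes it: about 3 N at the bar at first, 8 N with the bar drawn back 20 mm (about 0.4 rad).
- bed: Fixed press bed: steel plate 190 (x -60 to 130) x 180, 8 thick, top at z 50, hollow beneath. Origin on the table under the slot's centre, z up. A print block (wood with aluminium plate), 80 x 150 x 22 high, is fixed on it from x 45 to 125.
- slot (a point): Centre of the bed's through slot, at the plate's top face. Slot 56 long (its y), 18 wide (its x), slightly chamfered; the print block lies on its +x side. Key home: collar flat on the plate (key origin here), crossbar along this x axis, either way round, one end 25 mm in over the block and 4 mm above it.
- tray: bystander, leave alone; origin at the centre of its underside: white open paper tray with two pencil sharpeners, 85 x 120 x 35 high
- inkjar: bystander, leave alone; origin at the centre of its underside: jar with black cap, 60 across, 75 high
- roller: bystander, leave alone; origin at the centre of its underside: rubber ink roller with wooden handle, lying, about 150 x 130 x 40 high (origin under the rubber roll, handle towards its -x)
- sketchbook: bystander, leave alone; origin at the centre of its underside: black-covered sketchbook, 102 x 152 x 16
- glasscase: bystander, leave alone; origin at the centre of its underside: black spectacle case, 160 x 55 x 35 high
- wrench: bystander, leave alone; origin at the centre of its underside: plain T-handled socket wrench lying flat, bar 130 long, shaft 110 long, 18 high (no T-foot, no wooden handle; not the key)
Mind the look-alikes: they are no part of the job. What is shaped like the key but blue or green is not meant.

How it is judged (in metres and radians):
On the way, in this order (a step that is already met when the one before it is completed fails the run):
1. the keeper is pressed open by the key's crossbar while the key is still down in the hook (value of joint keeper above 0.2 rad and contact force between key and keeper above 0.5 N and z of key_handle in the frame of hook_seat below 0.075 m), for 0.1 s.
2. the key is lifted clear of the hook and the keeper has sprung shut (z of key in the frame of hook_seat above 0.005 m and value of joint keeper below 0.1 rad), for 0.1 s.
3. the T-foot is through the slot, crossbar still along the slot, collar down near the bed (horizontal distance between key and slot below 0.01 m and z of key in the frame of slot between -0.004 and 0.006 m and angle between the y axis of key and the y axis of slot, either way round below 0.3 rad), for 0.1 s.
At the end, for the whole second after the job is handed in: The key stands in the slot, within 10 mm of its centre, collar on the bed (within 4 mm), upright within 0.1 rad, crossbar square to the slot within 0.3 rad, at rest and released; the keeper is shut (below 0.1 rad) (horizontal distance between key and slot below 0.01 m and z of key in the frame of slot between -0.004 and 0.004 m and angle between key's own z axis and vertical below 0.1 rad and angle between the y axis of key and the x axis of slot, either way round below 0.3 rad and linear speed of key below 0.02 m/s and angular speed of key below 0.1 rad/s and value of joint keeper below 0.1 rad); the robot touches nothing.
It fails at once if any of the six bystanders is moved by more than 30 mm (distance of any of tray, inkjar, roller, sketchbook, glasscase, wrench from where it was at the start of the episode above 0.03 m).
It also fails if it takes over 51 s, if anything falls off the work surface, if the arm or the gripper's body presses on something with over 40 N, if the wrist force passes 120 N, or if a joint passes its speed limit or range.

ROBOT

A 6-joint arm with a two-finger parallel gripper is mounted at the origin on the work surface. World frame = base frame: x ahead of the robot, y to its left, z up, the work surface at z = 0. Lengths are in m, angles in degrees, forces in N, time in s.
With the tool pointing down it reaches from about 0.325 to 0.775 m from the base axis. Payload 5.5 kg.
Tool frame: the origin (TCP) lies where the fingers leave the gripper's body, on its centre line; the fingertips stand 80 mm ahead of it and the grasp point (between the pads) lies 61 mm ahead of it; z points along the fingers, y is the line along which they close (so a half turn about z gives the same grasp; the last joint's range is limited). The gripper opens to 88 mm and grips with 3 to 60 N. Pads are 20 mm wide; open, the fingers measure 115 mm over their backs; the gripper's body (75 mm by 178 mm) begins 61 mm behind the grasp point.
Start: joints at [71.35, 5.22, 70.514, -0, 104.267, -3.249], TCP at [0.159, 0.578, 0.303] pointing down, gripper open.
Joint ranges: [-164.24, 164.24], [-49.07, 125.15], [9.68, 141.18], [-86.29, 266.29], [3.28, 154.24], [-151.56, 151.56]. Speed limits (degrees/s): [147.25, 147.25, 172.46, 180, 180, 180].

INTERFACE

Orientations are given as a 3x3 rotation matrix whose columns are the frame's x, y, z axes.
In Python, from bench import sensors, eyes, manip gives the robot as it stands. The module is installed in compiled form; this text tells all that it offers.
- The arm moves only by the shell command python3 -m handwheel 'ROWS' [FORCE]. ROWS is a JSON object of lists of equal length, an entry for each row: "claw": the finger opening in mm, from 0 to 87.8; "slide": the shift along the tool's x, y, z in units of 40 mm (1.0 is 40 mm), a list of three; "twist": the turn about the tool's z in units of 5 degrees (1.0 is 5 degrees). A call has 1 to 12 rows; each row is the pose to reach, as a shift and turn from the pose commanded when the call began, along the tool's axes at that moment; what a row does not reach only later rows make up. A row lasts 1/10 s, in which the tool goes at most 50 mm and 8.59 degrees, less where a joint would pass 70% of its speed; a pose out of reach is approached as far as the arm can. A call with a gripper value outside its range is refused whole. The fingers move at their own pace and stop on an object; FORCE is the grip in N (left out, the last holds). Time passes only in rows, so rows that repeat a pose let the fingers close. It gives the time, the measured TCP pose, the force, the opening and the grip force at its end, in the units of the state.
- sensors.sense(): the state, without advancing time (a new reading comes with each control period).
- eyes.get_image(name): name is "scene" or "top"; returns the picture (384x512x3 uint8, blue, green, red); there is no depth.
- eyes.calibration(name): a dict with "fx", "fy", "cx", "cy" (pixels), "origin" and "orientation" of the camera in the world. Camera axes: x right, y up, looking along -z (the intrinsics and any distortion apply to the point x, -y, -z); pixel columns grow to the right and rows downward; lengths in m; the calibration is good to about 2 mm. A picture is of the moment at which its call begins. calibration takes no time and is no camera call.
- manip.job_done(): hands the job in; it is judged then, once.
The state is a dict: "clock": time; "q": joint angles; "dq": joint speeds; "joint_torque": joint torques, N m; "tcp_pos": TCP position; "orientation": TCP orientation; "wrist_force": force on the tool from outside, world axes, zero at the start; "wrist_torque": the same for the moment, N m; "finger_gap": opening from 0.0 (shut) to 1.0 (fully open); "finger_force": force on a finger pad.
Only numpy, scipy, OpenCV 4.12 (cv2) and the standard library are available. Lean on these libraries where they do the work, as an engineer would, in place of code of your own. Each camera call takes 0.05 s, during which the arm holds its last target. There are 200 camera calls.

## Working session

There is one attempt and no reset: what is moved stays moved. The work goes in short steps, Python scripts to look and compute and a shell command to move; the robot and the scene stay as the last step left them, time stands still between calls to the robot, and variables do not carry over. Pictures are saved under pics/ and viewed, at most 13 in all, crops included, and the job is handed in when it is done.

```bash
mkdir -p pics
python3 - <<'E'
from bench import sensors, eyes
import cv2
for n in("scene","top"):
    cv2.imwrite(f"pics/{n}0.png",eyes.get_image(n)); print(n,eyes.calibration(n))
print(sensors.sense())
E
```

```text
scene {'fx': 442.8203317345537, 'fy': 442.8203317345537, 'cx': 254.69375884225104, 'cy': 189.64387052859988, 'origin': array([ 0.9862468 , -0.99680886,  0.9135966 ]), 'orientation': array([[ 8.77755342e-01, -2.79596341e-01,  3.89064835e-01],
       [ 4.79109107e-01,  5.11977172e-01, -7.12975342e-01],
       [ 1.52983003e-04,  8.12222421e-01,  5.83347851e-01]])}
top {'fx': 360.3594595911572, 'fy': 360.3594595911572, 'cx': 250.95171001077443, 'cy': 193.5433001986417, 'origin': array([ 0.40063084, -0.06593016,  1.40201398]), 'orientation': array([[-0.00799553,  0.9974087 , -0.07149789],
       [-0.99995818, -0.00765749,  0.00500082],
       [ 0.00444037,  0.07153488,  0.99742821]])}
{'clock': 0.1, 'q': array([ 7.13510309e+01,  5.25880659e+00,  7.05752749e+01, -5.45834708e-05,
        1.04267212e+02, -3.24939235e+00]), 'dq': array([ 0.10007118, -0.13148344, -0.20665062,  0.04446232, -0.09699522,
        0.04687321]), 'joint_torque': array([ 2.39634050e-03, -4.47861600e+01, -4.07568061e+01,  7.01081380e-02,
        2.85273325e-02, -1.32790069e-04]), 'tcp_pos': array([0.1592969 , 0.57833221, 0.3016168 ]), 'orientation': array([[-9.64097276e-01,  2.65548724e-01, -5.64447556e-04],
       [ 2.65549305e-01,  9.64095825e-01, -1.67537941e-03],
       [ 9.92866689e-05, -1.76511738e-03, -9.99998437e-01]]), 'wrist_force': array([ 0.49806447, -0.36085195,  0.07618919]), 'wrist_torque': array([ 0.08426818, -0.01645095, -0.02210894]), 'finger_force': 0.0, 'finger_gap': 0.9977648787393256}
```

View pics/scene0.png

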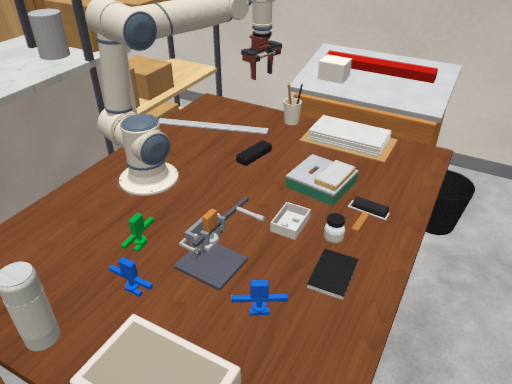

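View pics/top0.png

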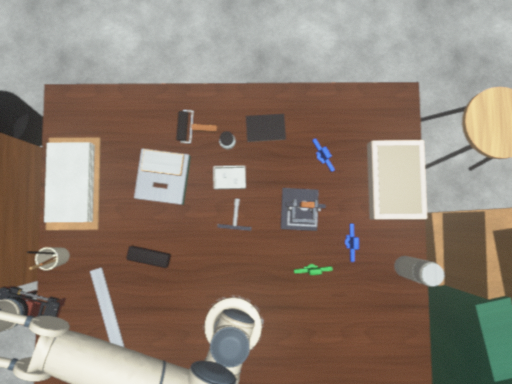

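The pictures show these candidates, in top-view pixels. The key on the grey hook is at (303,208), with an orange-brown handle. Look-alikes are blue at (323,154) and (352,242), and green at (314,269). The plain wrench is at (236,215). The one on the hook fits, because it has a wooden handle and a steel bar. The bed is at (162,178). I'll confirm in an enlarged crop.

Run:
```python
import cv2,numpy as np
t=cv2.imread("pics/top0.png");s=cv2.imread("pics/scene0.png")
r=lambda im,x,y,w,h,k:cv2.resize(im[y:y+h,x:x+w],(w*k,h*k),interpolation=cv2.INTER_CUBIC)
a=r(t,275,180,50,50,6);b=r(t,130,140,65,70,4)
c=r(s,170,190,100,100,4)[:300];d=r(s,280,150,80,55,4)
W=np.zeros((600,800,3),np.uint8)
W[:300,:300]=a;W[300:580,:260]=b;W[:300,300:700]=c;W[300:520,300:620]=d
cv2.imwrite("pics/crop1.png",W)
```

```text
(no output)
```

View pics/crop1.png

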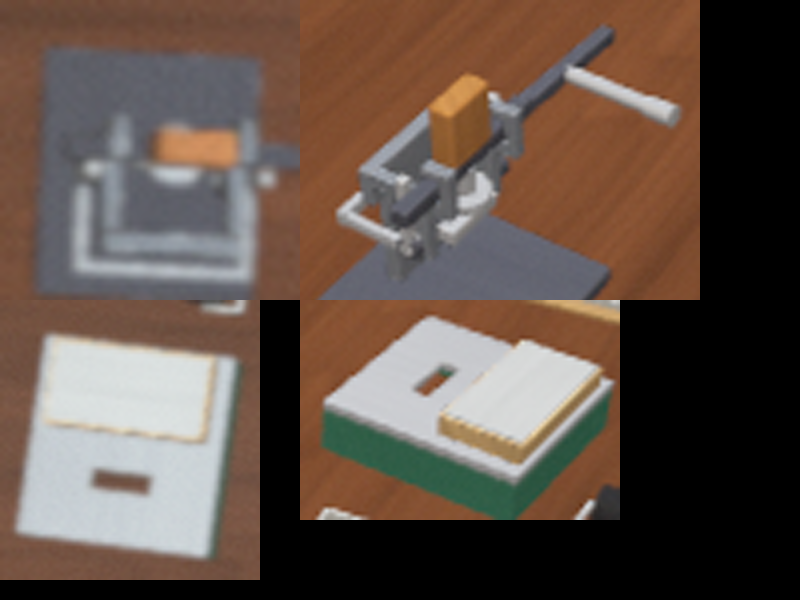

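The crop confirms the key: wooden handle and steel bar in the hook, noses towards the top of the top view (about world +x). The bed is at top-view (162,178), with its slot near (160,185) and the block on the +x side.

```bash
cat > h.py <<'E'
import cv2,numpy as np
from bench import sensors,eyes
def ray(n,px,z):
    c=eyes.calibration(n);px=np.atleast_2d(px).astype(float)
    d=np.c_[(px[:,0]-c['cx'])/c['fx'],-(px[:,1]-c['cy'])/c['fy'],-np.ones(len(px))]@c['orientation'].T
    return c['origin']+d*((z-c['origin'][2])/d[:,2])[:,None]
def proj(n,P):
    c=eyes.calibration(n);p=(np.atleast_2d(P)-c['origin'])@c['orientation']
    return np.c_[c['cx']-c['fx']*p[:,0]/p[:,2],c['cy']+c['fy']*p[:,1]/p[:,2]]
K=6
def crop(im,x,y,w,h): return cv2.resize(im[y:y+h,x:x+w],None,fx=K,fy=K,interpolation=cv2.INTER_CUBIC)
def big(m):
    cs,_=cv2.findContours(m.astype(np.uint8),cv2.RETR_EXTERNAL,cv2.CHAIN_APPROX_NONE);return max(cs,key=cv2.contourArea)
def topx(c,x,y): return (np.asarray(c).reshape(-1,2)+.5)/K-.5+[x,y]
def rect(P):
    r=cv2.minAreaRect((P[:,:2]*1000).astype(np.float32));b=cv2.boxPoints(r);
    return np.round(r[0],1),np.round(r[1],1),round(r[2],2)
def cen(P):
    m=cv2.moments((P[:,:2]*1000).astype(np.float32));return np.round([m['m10']/m['m00'],m['m01']/m['m00']],1)
E
python3 - <<'E'
from h import *
t=cv2.imread("pics/top0.png");s=cv2.imread("pics/scene0.png")
def orange(im):
    h=cv2.cvtColor(im,cv2.COLOR_BGR2HSV);return (h[...,0]>8)&(h[...,0]<20)&(h[...,1]>120)&(h[...,2]>150)
# bed plate, top
x,y=130,140;c=crop(t,x,y,65,70);m=c.min(2)>125
B=big(m);P=ray("top",topx(B,x,y),.05);print("plate top",rect(P),cen(P))
g=c[...,0]
sub=np.zeros_like(m);sub[150:260,100:240]=1   # around slot
# slot as inner dark region
inner=cv2.drawContours(np.zeros(m.shape,np.uint8),[B],-1,1,-1).astype(bool)
hole=inner&(c.min(2)<125)&sub; H=big(hole);P=ray("top",topx(H,x,y),.05);print("slot top",rect(P),cen(P))
# block right/left edges? scene slot
x,y=290,155;c=crop(s,x,y,60,40);m=c.min(2)<120
lab=np.zeros_like(m);lab[20*1:20*6,20*4:20*12]=0
n,L,st,ce=cv2.connectedComponentsWithStats(m.astype(np.uint8))
for i in range(1,n):
    if 300<st[i,4]<6000: 
        H=big(L==i);P=ray("scene",topx(H,x,y),.05);print("scene slot?",st[i],rect(P),cen(P))
# key handle
x,y=275,180;c=crop(t,x,y,50,50);H=big(orange(c));P=ray("top",topx(H,x,y),.194);print("handle top",rect(P),cen(P))
v=c.max(2);print(np.round(v[145,150:250:6]),np.round(v[110:180:3,200]))
d=c.astype(int).max(2)-c.astype(int).min(2);m=(d<45);H=big(m);P=ray("top",topx(H,x,y),.014);print("base",rect(P),cen(P))
x,y=195,200;c=crop(s,x,y,35,45);H=big(orange(c));p=topx(H,x,y);print("scene handle bbox",p.min(0),p.max(0),np.round(cv2.approxPolyDP(p.astype(np.float32).reshape(-1,1,2),1.2,True).reshape(-1,2),1).tolist())
E
```

```text
plate top (array([567. , 265.5]), array([184.8, 193.7]), 82.25) [566.7 265.4]
slot top (array([542. , 286.3]), array([14.4,  1.9]), 89.57) [541.8 288.2]
scene slot? [ 115   72   55   41 1025] (array([535.3, 264.4]), array([48.7, 15.2]), 81.74) [535.6 264.7]
scene slot? [ 150  110  210  105 4938] (array([612.1, 249.3]), array([127.9,  87.2]), 81.93) [621.7 215.8]
scene slot? [ 269  150   91   90 4258] (array([680.2, 211.7]), array([107.9,  40.6]), 82.21) [672.8 204.9]
handle top (array([ 450.1, -260.4]), array([41.4, 17.8]), 84.35) [ 449.7 -261.6]
[101 130 170 195 202 202 202 206 209 208 203 203 207 208 184 148 149] [106 107 108 108 106 104 121 152 182 201 205 210 209 209 206 201 193 177
 161 152 148 136 128 120]
base (array([ 439.7, -269.9]), array([170.9, 165.4]), 87.01) [ 441.4 -260.4]
scene handle bbox [201.41666667 207.75      ] [216.58333333 219.91666667] [[216.60000610351562, 210.10000610351562], [211.1999969482422, 207.8000030517578], [201.39999389648438, 216.39999389648438], [206.89999389648438, 219.89999389648438]]
```

Run:
```python
from h import *
t=cv2.imread("pics/top0.png");s=cv2.imread("pics/scene0.png")
x,y=130,140;c=crop(t,x,y,65,70)
for th in(110,125,140):
    m=(c.min(2)<th);w=np.zeros_like(m);w[235:310,120:245]=1
    H=big(m&w);P=ray("top",topx(H,x,y),.05);print("slot top",th,rect(P),cen(P))
x,y=290,155;c=crop(s,x,y,60,40)
for th in(120,135,150):
    m=(c.min(2)<th);w=np.zeros_like(m);w[50:120,90:185]=1
    H=big(m&w);P=ray("scene",topx(H,x,y),.05);print("slot scene",th,rect(P),cen(P))
p=[[216.6,210.1],[211.2,207.8],[201.4,216.4],[206.9,219.9]]
P=ray("scene",p,.194);print(P.round(4),P.mean(0))
# known points: bed plate top corners predicted vs seen in scene
for o,a in(((.5323,.2702),-7.75),):
    R=np.array([[np.cos(np.radians(a)),-np.sin(np.radians(a))],[np.sin(np.radians(a)),np.cos(np.radians(a))]])
    C=np.array([[-.06,-.09],[-.06,.09],[.13,.09],[.13,-.09]])@R.T+o
    print(proj("scene",np.c_[C,np.full(4,.05)]).round(1).tolist())
    S=np.array([[-.009,-.028],[-.009,.028],[.009,.028],[.009,-.028]])@R.T+o
    S=np.c_[S,np.full(4,.05)]
    for n,im,(x,y,w,h) in(("scene",s,(280,150,80,60)),("top",t,(130,140,65,70))):
        k=cv2.resize(im[y:y+h,x:x+w],None,fx=6,fy=6,interpolation=cv2.INTER_CUBIC)
        for Q in (S,np.c_[C,np.full(4,.05)]):
            cv2.polylines(k,[np.int32((proj(n,Q)-[x,y]+.5)*6-.5)],True,(0,0,255),1)
        cv2.imwrite(f"pics/ov_{n}.png",k)
a=cv2.imread("pics/ov_scene.png");b=cv2.imread("pics/ov_top.png")
W=np.zeros((max(a.shape[0],b.shape[0]),a.shape[1]+b.shape[1],3),np.uint8);W[:a.shape[0],:a.shape[1]]=a;W[:b.shape[0],a.shape[1]:]=b
W=cv2.resize(W,None,fx=.9,fy=.9);W=W[:, :800];print(W.shape);cv2.imwrite("pics/ov.png",W)
```

```text
slot top 110 (array([532.3, 270. ]), array([49.8, 14.1]), 82.24) [532.4 270. ]
slot top 125 (array([532.3, 269.9]), array([52. , 16.1]), 81.95) [532.3 270. ]
slot top 140 (array([532.3, 269.9]), array([53.7, 17.7]), 81.78) [532.4 270. ]
slot scene 120 (array([535.3, 264.4]), array([48.7, 15.2]), 81.74) [535.6 264.7]
slot scene 135 (array([535.4, 265.1]), array([51.3, 16.3]), 81.45) [535.4 265.3]
slot scene 150 (array([535.2, 266.3]), array([54.8, 17.7]), 80.5) [535.2 266.2]
[[ 0.4628 -0.2457  0.194 ]
 [ 0.445  -0.2442  0.194 ]
 [ 0.4426 -0.2864  0.194 ]
 [ 0.4628 -0.2914  0.194 ]] [ 0.45330213 -0.26691376  0.194     ]
[[285.1, 174.6], [311.3, 153.3], [357.4, 169.6], [333.4, 193.6]]
(378, 783, 3)
```

View pics/ov.png

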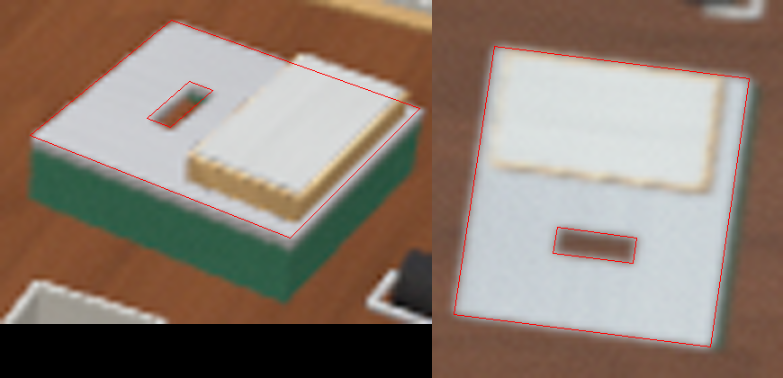

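The predicted plate and slot outlines match in the top view, with the slot at about (532.4, 270) mm and yaw −7.9°. The scene view is shifted by about (3,−5) mm, and the handle shows the same shift, so the displacement from key to slot is consistent. First move: to a waypoint.

```bash
cat >> h.py <<'E'
def plan(x,y,z,yaw):
    "units to reach TCP x,y,z (mm), tool-y heading yaw (deg)"
    s=sensors.sense();R=s['orientation'];d=np.array([x,y,z])-s['tcp_pos']*1000
    cur=np.degrees(np.arctan2(R[1,1],R[0,1]));tw=-((yaw-cur+180)%360-180)
    print("clock",round(s['clock'],2),"tcp",(s['tcp_pos']*1000).round(1),"yaw",round(cur,2),"tilt",(R[:2,2]*57.3).round(2),"F",s['wrist_force'].round(1),"T",s['wrist_torque'].round(2),"gap",round(s['finger_gap']*87.8,1),"ff",round(s['finger_force'],1))
    print("slide",(R.T@d/40).round(3),"twist",round(tw/5,3))
E
python3 -m handwheel '{"claw":[80,80,80,80,80,80,80,80,80,80,80,80],"slide":[[-9.04,-7.31,-0.5],[-9.04,-7.31,-0.5],[-9.04,-7.31,-0.5],[-9.04,-7.31,-0.5],[-9.04,-7.31,-0.5],[-9.04,-7.31,-0.5],[-9.04,-7.31,-0.5],[-9.04,-7.31,-0.5],[-9.04,-7.31,-0.5],[-9.04,-7.31,-0.5],[-9.04,-7.31,-0.5],[-9.04,-7.31,-0.5]],"twist":[16,16,16,16,16,16,16,16,16,16,16,16]}' 20
python3 -c "
from h import *
plan(451,-263,320,-5.6)"
```

```text
clock: 1.3
tcp_pos: [0.4301, 0.2007, 0.3222]
orientation: [[0.093, 0.996, -0.001], [0.996, -0.093, 0.0], [0.0, -0.001, -1.0]]
wrist_force: [-0.3, 0.3, -0.2]
finger_gap: 0.909
finger_force: 0.0
clock 1.3 tcp [430.1 200.7 322.2] yaw -5.36 tilt [-0.06  0.01] F [-0.3  0.3 -0.2] T [-0.09  0.06  0.  ] gap 79.8 ff 0.0
slide [-11.492   1.603   0.054] twist 0.048
```

```bash
python3 -m handwheel '{"claw":[80,80,80,80,80,80,80,80,80,80,80,80],"slide":[[-11.49,1.6,0.05],[-11.49,1.6,0.05],[-11.49,1.6,0.05],[-11.49,1.6,0.05],[-11.49,1.6,0.05],[-11.49,1.6,0.05],[-11.49,1.6,0.05],[-11.49,1.6,0.05],[-11.49,1.6,0.05],[-11.49,1.6,0.05],[-11.49,1.6,0.05],[-11.49,1.6,0.05]],"twist":[0,0,0,0,0,0,0,0,0,0,0,0]}'
python3 - <<'E'
from h import *
plan(451,-263,231,-5.6)
s=eyes.get_image("scene");t=eyes.get_image("top");cv2.imwrite("pics/s1.png",s);cv2.imwrite("pics/t1.png",t)
a=cv2.resize(s[140:270,160:260],None,fx=4.5,fy=4.5,interpolation=cv2.INTER_CUBIC)
b=cv2.resize(t[170:245,265:340],None,fx=4.5,fy=4.5,interpolation=cv2.INTER_CUBIC)
W=np.zeros((585,a.shape[1]+b.shape[1],3),np.uint8);W[:,:450]=a;W[:b.shape[0],450:]=b
cv2.imwrite("pics/c2.png",W)
T=sensors.sense()['tcp_pos'];R=sensors.sense()['orientation']
print(proj("scene",[T,T+R@[0,0,.08]]),proj("top",[T]))
E
```

```text
clock: 2.5
tcp_pos: [0.4513, -0.2613, 0.3206]
orientation: [[0.092, 0.996, -0.0], [0.996, -0.092, 0.001], [0.001, -0.0, -1.0]]
wrist_force: [0.1, 0.3, -0.0]
finger_gap: 0.915
finger_force: 0.0
clock 2.5 tcp [ 451.3 -261.3  320.6] yaw -5.27 tilt [-0.    0.06] F [ 0.1  0.3 -0. ] T [-0.09  0.07 -0.05] gap 80.3 ff 0.0
slide [-0.046 -0.003  2.24 ] twist 0.065
[[206.60382641 171.13689601]
 [208.61581818 197.48267618]] [[314.12884848 201.96908206]]
```

View pics/c2.png

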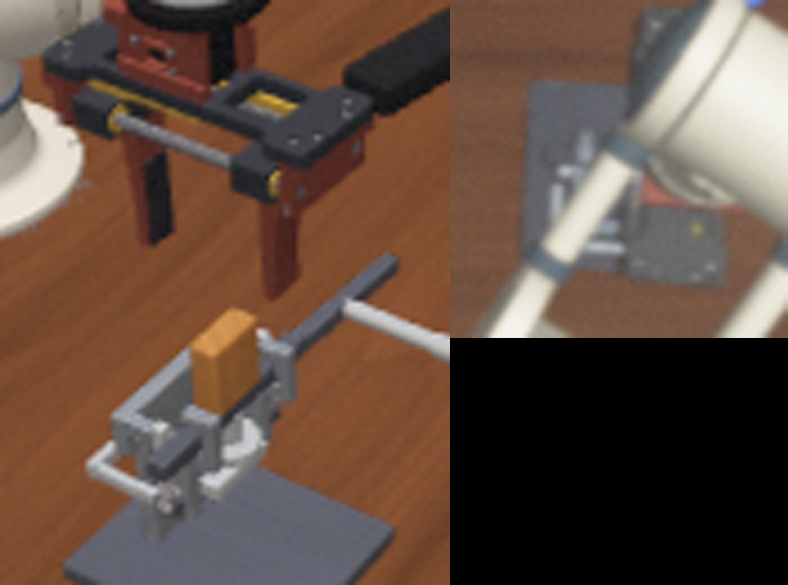

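The fingers straddle the handle in the scene view: tips at about (222,206) and (194,194), handle top at about (209,213). The scene camera shows them about 2 px low, so I trust the top view's estimate. Descending and gripping.

```bash
python3 -m handwheel '{"claw":[80,80,80,80,80,80],"slide":[[0,-0.03,0.8],[0,-0.03,1.6],[0,-0.03,2.1],[0,-0.03,2.24],[0,-0.03,2.24],[0,-0.03,2.24]],"twist":[0,0,0,0,0,0]}'
python3 -m handwheel '{"claw":[10,10,10,10,10,10,10,10,10,10],"slide":[[0,0,0],[0,0,0],[0,0,0],[0,0,0],[0,0,0],[0,0,0],[0,0,0],[0,0,0],[0,0,0],[0,0,0]],"twist":[0,0,0,0,0,0,0,0,0,0]}' 8
python3 -c "
from h import *
plan(451,-263,231,-5.6)"
```

```text
clock: 3.2
tcp_pos: [0.4501, -0.2625, 0.2328]
orientation: [[0.093, 0.996, 0.002], [0.996, -0.093, -0.001], [-0.001, 0.002, -1.0]]
wrist_force: [0.5, 0.4, -0.3]
finger_gap: 0.909
finger_force: 0.0
clock: 4.2
tcp_pos: [0.4499, -0.2629, 0.2311]
orientation: [[0.094, 0.996, 0.001], [0.996, -0.094, -0.0], [-0.0, 0.001, -1.0]]
wrist_force: [2.8, -0.7, -1.1]
finger_gap: 0.227
finger_force: 8.0
clock 4.2 tcp [ 449.9 -262.9  231.1] yaw -5.38 tilt [ 0.05 -0.01] F [ 2.8 -0.7 -1.1] T [-0.09 -0.44  0.16] gap 20.0 ff 8.0
slide [0.001 0.028 0.003] twist 0.044
```

```bash
python3 -m handwheel '{"claw":[10,10,10,10,10,10,10,10,10,10,10,10],"slide":[[0,0,0],[0,0,0],[0,0,-0.02],[0,-0.08,-0.02],[0,-0.16,-0.02],[0,-0.24,-0.02],[0,-0.32,-0.02],[0,-0.4,-0.02],[0,-0.45,-0.02],[0,-0.45,-0.02],[0,-0.45,-0.02],[0,-0.45,-0.02]],"twist":[0,0,0,0,0,0,0,0,0,0,0,0]}' 40
python3 - <<'E'
from h import *
plan(430,-263,231,-5.6)
s=eyes.get_image("scene");cv2.imwrite("pics/s2.png",s)
cv2.imwrite("pics/c3.png",cv2.resize(s[170:270,160:260],None,fx=5,fy=5,interpolation=cv2.INTER_CUBIC))
E
```

```text
clock: 5.4
tcp_pos: [0.4326, -0.2611, 0.2321]
orientation: [[0.093, 0.996, 0.003], [0.996, -0.093, -0.0], [0.0, 0.003, -1.0]]
wrist_force: [8.5, -1.0, -3.5]
finger_gap: 0.229
finger_force: 39.9
clock 5.4 tcp [ 432.6 -261.1  232.1] yaw -5.34 tilt [ 0.2  -0.01] F [ 8.5 -1.  -3.5] T [-0.25 -1.68  0.43] gap 20.1 ff 39.9
slide [-0.054 -0.061  0.028] twist 0.053
```

View pics/c3.png

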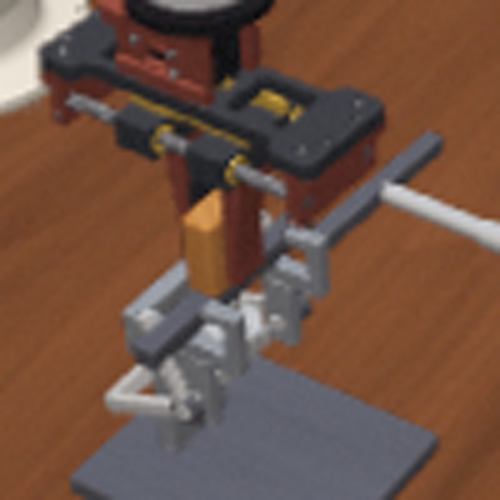

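The bar is drawn back behind the lips with the keeper ears tilted, and 8.5 N matches a draw of about 20 mm. Lifting.

```bash
python3 -m handwheel '{"claw":[10,10,10,10,10,10,10,10,10],"slide":[[0,0,-0.2],[0,0,-0.4],[0,0,-0.7],[0,0,-1.1],[0,0,-1.6],[0,0,-2.1],[0,0,-2.5],[0,0,-2.5],[0,0,-2.5]],"twist":[0,0,0,0,0,0,0,0,0]}' 40
python3 - <<'E'
from h import *
plan(440,100,330,-7.9)
s=eyes.get_image("scene");cv2.imwrite("pics/s3.png",s)
cv2.imwrite("pics/c4.png",cv2.resize(s[130:270,160:280],None,fx=4,fy=4,interpolation=cv2.INTER_CUBIC))
E
```

```text
clock: 6.35
tcp_pos: [0.4314, -0.2613, 0.3319]
orientation: [[0.095, 0.996, -0.0], [0.996, -0.095, -0.0], [-0.0, -0.0, -1.0]]
wrist_force: [0.6, -0.5, -3.6]
finger_gap: 0.229
finger_force: 39.9
clock 6.35 tcp [ 431.4 -261.3  331.9] yaw -5.42 tilt [-0.02 -0.01] F [ 0.6 -0.5 -3.6] T [-0.08  0.08 -0.02] gap 20.1 ff 39.9
slide [ 9.013 -0.64   0.047] twist 0.495
```

View pics/c4.png

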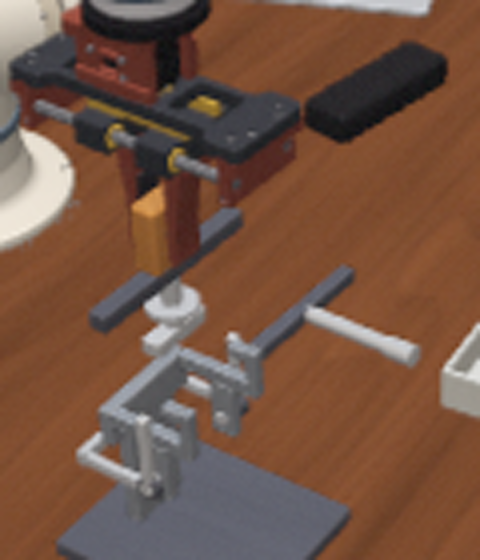

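The key hangs free at (170,300) in the crop, and the keeper ears are upright (shut). Carrying it to above the slot: by relative measurement the TCP goes to (534, 268.5), yaw −7.9°.

```bash
python3 -m handwheel '{"claw":[10,10,10,10,10,10,10,10,10,10,10,10],"slide":[[1,0,0],[2,-0.1,0],[3,-0.2,0],[4,-0.3,0],[5,-0.4,0],[6,-0.5,0],[7,-0.6,0],[8,-0.6,0],[9,-0.64,0],[9,-0.64,0.05],[9,-0.64,0.05],[9,-0.64,0.05]],"twist":[0,0,0,0.1,0.2,0.3,0.4,0.5,0.5,0.5,0.5,0.5]}' 40
python3 -c "
from h import *
plan(534,268.5,250,-7.9)"
```

```text
clock: 7.6
tcp_pos: [0.4399, 0.0988, 0.329]
orientation: [[0.138, 0.99, -0.002], [0.99, -0.138, -0.001], [-0.001, -0.001, -1.0]]
wrist_force: [-0.1, 0.6, -3.0]
finger_gap: 0.228
finger_force: 40.0
clock 7.6 tcp [439.9  98.8 329. ] yaw -7.94 tilt [-0.09 -0.05] F [-0.1  0.6 -3. ] T [-0.09  0.08  0.  ] gap 20.0 ff 40.0
slide [4.528 1.747 1.969] twist -0.009
```

```bash
python3 -m handwheel '{"claw":[10,10,10,10,10,10,10,10,10,10,10],"slide":[[0.7,0.3,0],[1.5,0.6,0],[2.3,0.9,0],[3.1,1.2,0],[3.9,1.5,0],[4.53,1.75,0],[4.53,1.75,0.6],[4.53,1.75,1.2],[4.53,1.75,1.8],[4.53,1.75,1.95],[4.53,1.75,1.95]],"twist":[0,0,0,0,0,0,0,0,0,0,0]}' 40
python3 - <<'E'
from h import *
plan(534,268.5,177,-7.9)
s=eyes.get_image("scene");t=eyes.get_image("top");cv2.imwrite("pics/s4.png",s);cv2.imwrite("pics/t4.png",t)
a=cv2.resize(s[100:220,270:370],None,fx=4.5,fy=4.5,interpolation=cv2.INTER_CUBIC)
b=cv2.resize(t[140:215,125:200],None,fx=4.5,fy=4.5,interpolation=cv2.INTER_CUBIC)
W=np.zeros((540,a.shape[1]+b.shape[1],3),np.uint8);W[:,:450]=a;W[:b.shape[0],450:]=b
cv2.imwrite("pics/c5.png",W)
# predicted bar near-end, foot corners in scene if key is at TCP
S=sensors.sense();R=S['orientation'];T=S['tcp_pos']
f=lambda u,v,w:T+R@(np.array([v,u,127.1-w])/1000)  # key x=tool y, key y=tool x
pts=[f(7,-70,40),f(7,-70,26),f(7,70,40),f(7,-25,-24),f(7,25,-24),f(-7,-25,-24)]
print(((proj("scene",pts)-[270,100]+.5)*4.5).round(0).tolist())
E
```

```text
clock: 8.7
tcp_pos: [0.5344, 0.268, 0.2505]
orientation: [[0.139, 0.99, -0.003], [0.99, -0.139, -0.001], [-0.002, -0.002, -1.0]]
wrist_force: [0.3, 0.7, -3.3]
finger_gap: 0.226
finger_force: 40.0
clock 8.7 tcp [534.4 268.  250.5] yaw -8.01 tilt [-0.15 -0.08] F [ 0.3  0.7 -3.3] T [-0.12  0.07 -0.03] gap 19.9 ff 40.0
slide [ 0.013 -0.007  1.838] twist -0.022
[[170.0, 226.0], [169.0, 243.0], [263.0, 153.0], [195.0, 274.0], [227.0, 247.0], [179.0, 269.0]]
```

View pics/c5.png

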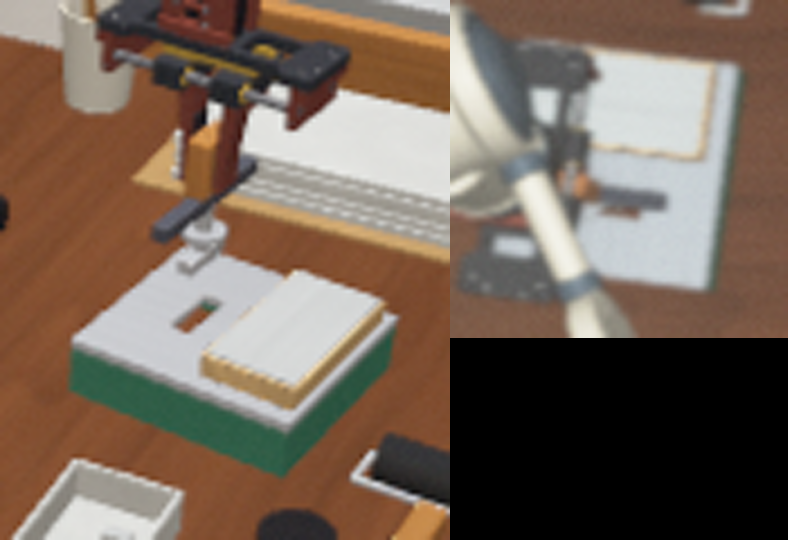

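Run:
```python
from h import *
import itertools
S=sensors.sense();R=S['orientation'];T=S['tcp_pos']
f=lambda u,v,w:T+R@(np.array([v,u,127.1-w])/1000)
def dark(c):
    c=c.astype(int);return (c.max(2)<105)&(c[...,0]>=c[...,2]-3)&(c.max(2)>45)
for n,fn,(x,y,w,h),sl in(("scene","pics/s4.png",(298,130,36,28),None),("top","pics/t4.png",(158,176,18,16),None)):
    im=cv2.imread(fn);c=crop(im,x,y,w,h)
    H=big(dark(c));p=topx(H,x,y)
    q=proj(n,[f(*a) for a in itertools.product((-7,7),(-70,70),(26,40))])
    print(n,"mask",p.min(0).round(1),p.max(0).round(1),"pred",q.min(0).round(1),q.max(0).round(1))
# foot/collar light mask in scene, compare with predicted
s=cv2.imread("pics/s4.png");x,y=306,146;c=crop(s,x,y,16,18)
q=proj("scene",[f(*a) for a in itertools.product((-7,7),(-25,25),(-24,-12))]);print("foot pred",q.min(0).round(1),q.max(0).round(1))
bar=crop(s,298,130,36,36);cv2.imwrite("pics/bar.png",np.hstack([cv2.resize(bar,(540,540)),cv2.resize(crop(cv2.imread("pics/t4.png"),158,174,16,32),(260,540))]))
```

```text
scene mask [304.1 142.8] [319.1 153.1] pred [303.4 132.3] [328.  153.4]
top mask [158.8 182.2] [158.9 182.9] pred [131.4 176.4] [173.1 186.1]
foot pred [309.3 150.3] [320.3 160.4]
```

View pics/bar.png

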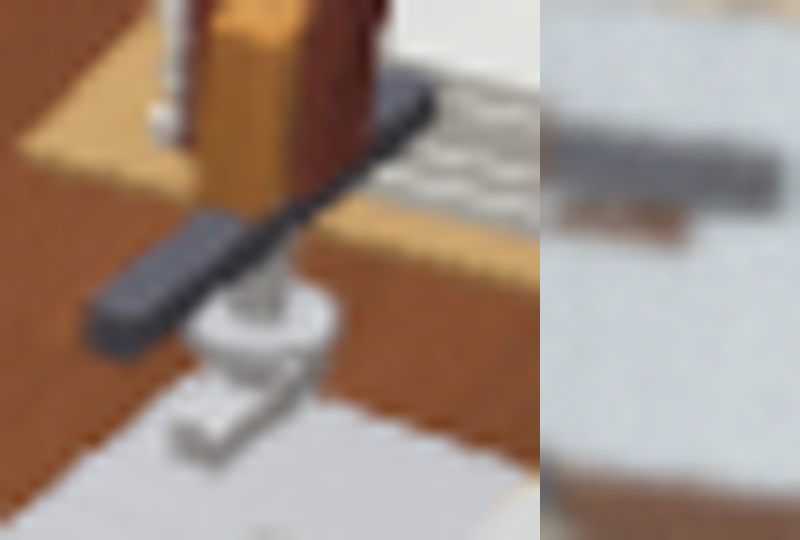

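The bar and foot lie within about 1 px of the poses predicted from the TCP in both views. The residuals against the slot average under 1 mm, so I'm lowering with a force check.

```bash
python3 -m handwheel '{"claw":[10,10,10,10,10,10,10,10,10],"slide":[[0.01,-0.01,0.4],[0.01,-0.01,0.8],[0.01,-0.01,1.1],[0.01,-0.01,1.2],[0.01,-0.01,1.25],[0.01,-0.01,1.3],[0.01,-0.01,1.35],[0.01,-0.01,1.4],[0.01,-0.01,1.4]],"twist":[0,0,0,0,0,0,0,0,0]}' 40
python3 -c "
from h import *
plan(534,268.5,177,-7.9)"
```

```text
clock: 9.7
tcp_pos: [0.534, 0.2699, 0.1958]
orientation: [[0.137, 0.991, 0.0], [0.991, -0.137, 0.0], [0.0, 0.0, -1.0]]
wrist_force: [0.2, 0.1, -3.4]
finger_gap: 0.226
finger_force: 40.0
clock 9.7 tcp [534.  269.9 195.8] yaw -7.9 tilt [0. 0.] F [ 0.2  0.1 -3.4] T [-0.06  0.03 -0.06] gap 19.8 ff 40.0
slide [-0.035  0.006  0.471] twist -0.0
```

The foot is 5 mm inside with no contact. Continuing.

```bash
python3 -m handwheel '{"claw":[10,10,10,10,10,10,10],"slide":[[0,0,0.1],[0,0,0.2],[0,0,0.3],[0,0,0.36],[0,0,0.41],[0,0,0.45],[0,0,0.45]],"twist":[0,0,0,0,0,0,0]}' 40
python3 -c "
from h import *
plan(534,269,177,-7.9)"
```

```text
clock: 10.4
tcp_pos: [0.5339, 0.2698, 0.1775]
orientation: [[0.137, 0.991, -0.0], [0.991, -0.137, -0.0], [-0.0, -0.0, -1.0]]
wrist_force: [-0.1, -0.2, -2.5]
finger_gap: 0.226
finger_force: 40.0
clock 10.4 tcp [533.9 269.8 177.5] yaw -7.9 tilt [-0.02 -0.01] F [-0.1 -0.2 -2.5] T [-0.03  0.05  0.04] gap 19.8 ff 40.0
slide [-0.021  0.006  0.014] twist -0.0
```

```bash
python3 -m handwheel '{"claw":[10,10,10,10,10,10,10,10,10,10,10,10],"slide":[[0,0,0],[0,0,0],[0,0,0],[0,0,0],[0,0,0],[0,0,0],[0,0,0],[0,0,0],[0,0,0],[0,0,0],[0,0,0],[0,0,0]],"twist":[0,0,-1,-2,-3.5,-5,-6.5,-8,-9.5,-11,-12,-12]}' 40
python3 -c "
from h import *
plan(534,269,177,82.1)"
```

```text
clock: 11.6
tcp_pos: [0.534, 0.2699, 0.178]
orientation: [[-0.79, 0.614, 0.0], [0.614, 0.79, 0.0], [-0.0, 0.0, -1.0]]
wrist_force: [0.1, 0.0, -3.4]
finger_gap: 0.226
finger_force: 40.0
clock 11.6 tcp [534.  269.9 178. ] yaw 52.14 tilt [0.01 0.  ] F [ 0.1  0.  -3.4] T [-0.   -0.06  0.05] gap 19.9 ff 40.0
slide [-0.014 -0.018  0.026] twist -5.992
```

Turning freely. Finishing the turn, then lowering the collar by about 1 mm onto the bed.

```bash
python3 -m handwheel '{"claw":[10,10,10,10,10,10,10,10,10],"slide":[[0,0,0],[0,0,0],[0,0,0],[0,0,0],[0,0,0],[0,0,0],[0,0,0.02],[0,0,0.04],[0,0,0.04]],"twist":[-1.3,-2.6,-4,-5,-6,-6,-6,-6,-6]}' 40
python3 - <<'E'
from h import *
plan(534,269,177,82.1)
s=eyes.get_image("scene");cv2.imwrite("pics/c6.png",cv2.resize(s[100:220,270:370],None,fx=5,fy=5,interpolation=cv2.INTER_CUBIC))
E
```

```text
clock: 12.5
tcp_pos: [0.5341, 0.2699, 0.1771]
orientation: [[-0.99, 0.139, 0.001], [0.139, 0.99, 0.0], [-0.001, 0.0, -1.0]]
wrist_force: [-1.1, -0.2, 1.9]
finger_gap: 0.225
finger_force: 40.0
clock 12.5 tcp [534.1 269.9 177.1] yaw 82.01 tilt [0.05 0.02] F [-1.1 -0.2  1.9] T [-0.16  0.33 -0.02] gap 19.8 ff 40.0
slide [-0.002 -0.023  0.003] twist -0.017
```

View pics/c6.png

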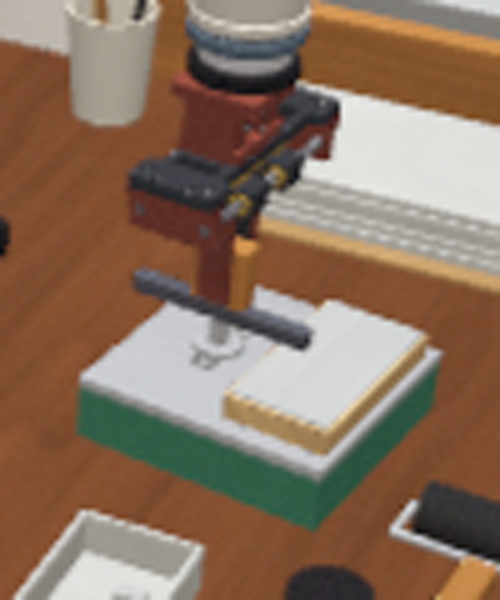

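The collar is on the bed: the force went from −3.4 to +1.9 N, and the bar is over the block. Releasing and retreating.

```bash
python3 -m handwheel '{"claw":[20,24,30,40,55,70,70,70,70,70,70,70],"slide":[[0,0,0],[0,0,0],[0,0,0],[0,0,0],[0,0,0],[0,0,0],[0,0,0],[0,0,-0.4],[0,0,-1.2],[0,0,-2.2],[0,0,-3],[0,0,-3]],"twist":[0,0,0,0,0,0,0,0,0,0,0,0]}' 5
python3 -m handwheel '{"claw":[70,70,70,70,70,70,70],"slide":[[1,0,0],[2,0,0],[3,0,0],[4,0,0],[4,0,0],[4,0,0],[4,0,0]],"twist":[0,0,0,0,0,0,0]}'
python3 - <<'E'
from h import *
plan(534,269,177,82.1)
s=eyes.get_image("scene");t=eyes.get_image("top")
a=cv2.resize(s[100:220,270:370],None,fx=4.5,fy=4.5,interpolation=cv2.INTER_CUBIC)
b=cv2.resize(t[140:215,125:200],None,fx=4.5,fy=4.5,interpolation=cv2.INTER_CUBIC)
W=np.zeros((540,a.shape[1]+b.shape[1],3),np.uint8);W[:,:450]=a;W[:b.shape[0],450:]=b
cv2.imwrite("pics/c7.png",W)
E
```

```text
clock: 13.75
tcp_pos: [0.5348, 0.2703, 0.3044]
orientation: [[-0.99, 0.137, 0.011], [0.137, 0.99, 0.005], [-0.01, 0.006, -1.0]]
wrist_force: [-0.0, 0.6, 0.8]
finger_gap: 0.793
finger_force: 0.0
clock: 14.45
tcp_pos: [0.376, 0.2918, 0.2963]
orientation: [[-0.99, 0.138, 0.0], [0.138, 0.99, -0.0], [-0.0, -0.0, -1.0]]
wrist_force: [-0.5, 0.1, -0.2]
finger_gap: 0.797
finger_force: 0.0
clock 14.45 tcp [376.  291.8 296.3] yaw 82.08 tilt [ 0.02 -0.01] F [-0.5  0.1 -0.2] T [-0.   -0.01 -0.  ] gap 70.0 ff 0.0
slide [-3.989 -0.019  2.984] twist -0.005
```

View pics/c7.png

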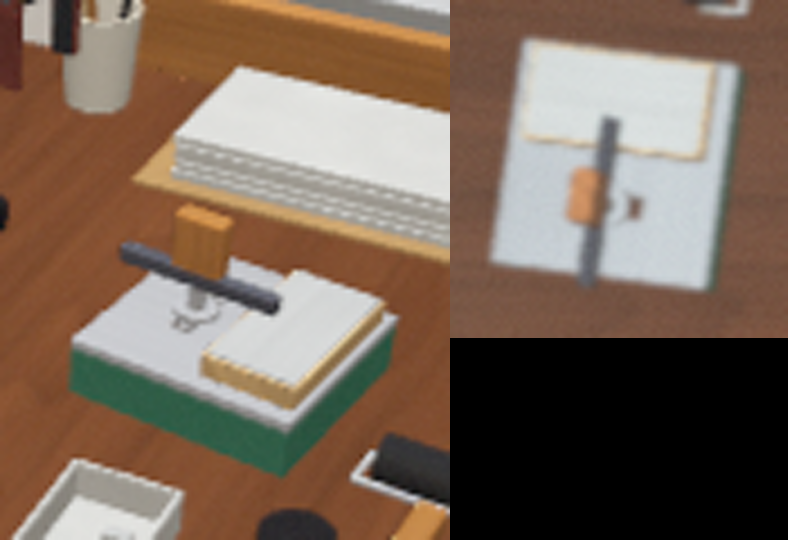

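The key stands upright with its collar on the bed. The bar is square to the slot and over the block, and the gripper is clear. Handing in.

```bash
python3 -c "
from bench import manip
print(manip.job_done())"
```

```text
the job is handed in; nothing more can be done
None
```

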